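# Stand a bar on end in the drilling jig and clamp it

### The job

Set up the rectangular aluminium bar for drilling into its end: stand it upright on end in the wooden drilling jig, with its broad face flat against the tall fence and its side against the side stop, and throw the toggle clamp's handle all the way over, away from the bar, so that the plunger locks it there. Leave the other things on the bench where they are.

Things in the scene. Friction and masses are not known exactly. Their poses are not given: they have to be found in the camera images.
- blank: the workpiece: a plain rectangular aluminium flat bar, 140 long x 60 wide x 18 thick, about 0.4 kg, at first lying flat on the open bench left of the jig. Origin at its centre; x along the length, y along the width, z through the thickness. Both ends and both faces are alike. Rests 9 mm high (origin) when flat on the bench.
- jig: wooden end-drilling jig, fixed to the bench. Origin at bench height straight below the fence face, opposite the middle of the seat; x points from the robot's side squarely through the fence, y left along the fence, z up (mm below, in these axes). Floor board: top at z 36, solid down to the bench, x -105 to 55, y -75 to 215; in front of its front edge (x -105) is open bench.
- fence_top (a point): middle of the fence's top front edge, jig x 0, y 0, z 126. The fence is an upright board, face at jig x 0, from y -60 to 45, 18 thick, with gussets behind. It is lower than the bar standing on end (top at z 176).
- stop_top (a point): middle of the top edge of the side stop's face, jig x -18, y -30, z 96. The stop is a block at the right end of the fence; its face looks to +y and reaches from x -35 to -1; it is 28 thick (to y -58).
- seat (a point): where the bar's centre must finally be: jig x -9, y 0, z 106, in the corner of floor, fence and stop: bar standing on its 60 x 18 end, broad face on the fence, narrow side on the stop. Axes as the jig's.
- plunger_tip (a point): centre of the clamp plunger's rubber end (18 across), which slides along jig y at x -9, z 81 towards the stop. Open, it is some 24 mm clear of a seated bar; closing pushes the bar up to 24 mm sideways onto the stop and then squeezes it with about 5 N (the rubber gives 3.5 mm). The steel clamp fills jig x -32 to 14, y 72 to 138, up to z 113, left of the seat.
- clamp (a joint): toggle clamp handle, rad: 0 open (standing, leaning 0.26 towards the seat), growing as its top swings away from the seat, to jig +y; 1.83 level, 1.885 end stop (locked). Turns about an axis along jig x through x -9, y 110, z 103; round black grip 18 across, 42 to 100 mm from the axis. Stays where left; about 3 N at the grip turns it, rather more once the plunger presses.
- handle_end (a point): centre of the free end of the clamp's black handle grip, 100 mm from the handle's axis
- spool: bystander: steel-grey solder spool, 48 across, 45 high, standing; origin at the centre of its foot
- cleaner: bystander: brass cup with a ball of brass wool, 64 across, 61 high; origin at the centre of its foot
- bottle: bystander: white plastic bottle, 48 across, 130 high, standing; origin at the centre of its foot
- pliers: bystander: pliers lying flat, 185 long, about 16 high, red handles towards its -x; origin near the joint
- disc: bystander: round aluminium offcut, 76 across, 14 thick, lying flat (not the workpiece); origin at the centre of its underside
- hammer: bystander: hammer lying along its x axis, 240 long; origin under its middle
- brush: bystander: brush lying along its x axis, 170 long; origin under its middle
Not all that is in view belongs to the job. Leave any green or yellow look-alike of the blank alone.

How it is judged:
On the way:
1. the bar stands upright on end on the jig's floor, broad face against the fence ((angle between blank's own x axis and vertical below 0.05 rad or angle between blank's own x axis and vertical above 3.0916 rad) and x of blank in the frame of jig between -0.014 and -0.004 m and y of blank in the frame of jig between -0.02 and 0.03 m and z of blank in the frame of jig between 0.102 and 0.11 m), for 0.2 s.
At the end, for the whole second after the job is handed in: the bar stands on end (within 0.05 rad of upright) on the jig's floor, broad face within 3 mm of the fence and side within 3 mm of the stop, at rest; the clamp handle is thrown over past 1.75 rad ((angle between blank's own x axis and vertical below 0.05 rad or angle between blank's own x axis and vertical above 3.0916 rad) and x of blank in the frame of jig between -0.012 and -0.006 m and y of blank in the frame of jig between -0.003 and 0.003 m and z of blank in the frame of jig between 0.103 and 0.109 m and value of joint clamp above 1.75 rad and velocity of joint clamp below 0.05 rad/s and linear speed of blank below 0.01 m/s); the robot touches nothing.
It fails at once if a bystander is pushed more than 30 mm from its place (distance of any of spool, cleaner, bottle, pliers, disc, hammer, brush from where it was at the start of the episode above 0.03 m).
It also fails if it takes over 64 s, if anything falls off the work surface, if the arm or the gripper's body presses on something with over 40 N, if the wrist force passes 120 N, or if a joint passes its speed limit or range.

### The arm

A 6-joint arm with a two-finger parallel gripper is mounted at the origin on the work surface. World frame = base frame: x ahead of the robot, y to its left, z up, the work surface at z = 0. Lengths are in m, angles in rad, forces in N, time in s.
With the tool pointing down it reaches from about 0.4 to 0.925 m from the base axis. Payload 3.4 kg.
Tool frame: the origin (TCP) lies midway between the tips of the shut fingers; the grasp point (between the pads) lies 19 mm behind it (manip.grasp_offset is the distance from the TCP to the grasp point, in m); z points along the fingers, y is the line along which they close (so a half turn about z gives the same grasp; the last joint's range is limited). The gripper opens to 85 mm and grips with 20 to 120 N. Pads are 22 mm wide; open, the fingers measure 114 mm over their backs; the gripper's body (76 mm by 85 mm) begins 54 mm behind the grasp point. The pads swing forward as they close: fully open they stand 13 mm farther back than shut.
Start: joints at [1.177, 0.307, 1.506, -0, 1.328, -0.073], TCP at [0.181, 0.546, 0.204] pointing down, gripper open.
Joint ranges: [-3.12, 3.12], [-1.05, 2.28], [0.14, 2.33], [-1.42, 4.57], [0.1, 2.73], [-2.68, 2.68]. Speed limits (rad/s): [2.57, 2.57, 3.14, 3.14, 3.14, 3.14].

### API

Orientations are given as a rotation vector (axis times angle).
In Python, from bench import manip gives the robot as it stands.
- The arm moves only by the tool move_arm, never from a script. Its argument "commands" is a list that holds one entry, the list of rows, each a list of 7 numbers: the shift along the tool's x, y, z in m, then the turn, a rotation vector about the tool's x, y, z in degrees, then the finger opening in m, from 0 to 0.0854. In form: [[[x, y, z, ax, ay, az, claw], ...]]. A call has 1 to 20 rows; each row is the pose to reach, as a shift and turn from the pose commanded when the call began, along the tool's axes at that moment; what a row does not reach only later rows make up. A row lasts 1/8 s, in which the tool goes at most 62.5 mm and 10.7 degrees, less where a joint would pass 70% of its speed; a pose out of reach is approached as far as the arm can. A call with a gripper value outside its range is refused whole. The fingers move at their own pace and stop on an object; the grip force is fixed at half the most. Time passes only in rows, so rows that repeat a pose let the fingers close. It gives the time, the measured TCP pose, the force, the opening and the grip force at its end, in the units of the state.
- manip.read_state(): the state, without advancing time (a new reading comes with each control period).
- manip.snapshot(name): name is "side" or "top"; returns the picture (420x560x3 uint8, blue, green, red); there is no depth.
- manip.camera_params(name): a dict with "mtx" (3x3 intrinsics, pixels), "k1" (the pictures are not rectified: a ray, as slopes to the right and down, at radius r is drawn at 1 + k1 r^2 times it, then the intrinsics apply), "R" (3x3) and "t" (3): a world point X has camera coordinates R X + t. Camera axes: x right, y down, z forward; pixel columns grow to the right and rows downward; lengths in m; the calibration is good to about 2 mm. A picture is of the moment at which its call begins. camera_params takes no time and is no camera call.
- manip.job_done(): hands the job in; it is judged then, once.
The state is a dict: "time_s": time; "joints": joint angles; "qd": joint speeds; "effort": joint torques, N m; "tool_pos": TCP position; "ee_rot": TCP orientation; "ft_force": force on the tool from outside, world axes, zero at the start; "ft_torque": the same for the moment, N m; "grip_width": opening from 0.0 (shut) to 1.0 (fully open); "grasp_force": force on a finger pad.
Only numpy, scipy, OpenCV 4.12 (cv2) and the standard library are available. Lean on these libraries where they do the work, as an engineer would, in place of code of your own. Each camera call takes 0.05 s, during which the arm holds its last target. There are 200 camera calls.

## Working session

There is one attempt and no reset: what is moved stays moved. The work goes in short steps, Python scripts to look and compute and a tool call to move; the robot and the scene stay as the last step left them, time stands still between calls to the robot, and variables do not carry over. Pictures are saved under pics/ and viewed, at most 10 in all, crops included, and the job is handed in when it is done.

Besides the shell and the picture viewer there is one more tool, called after "Request:" by a JSON object that holds its "method" and its "body". move_arm: Moves the arm, as the interface text tells. Its arguments: {"type":"object","properties":{"commands":{"type":"array","items":{"type":"array","items":{"type":"array","items":{"type":"number"}}}}},"required":["commands"]}

```bash
mkdir -p pics; ls; cat > h.py <<'E'
import numpy as np, cv2
from bench import manip
def snap(n,f):
    im=manip.snapshot(n); cv2.imwrite('pics/'+f,im); return im
def ray(n,u,v):
    p=manip.camera_params(n); K=np.array(p['mtx']); 
    d=cv2.undistortPoints(np.array([[[u,v]]],float),K,np.array([p['k1'],0,0,0.]))[0,0]
    R=np.array(p['R']); t=np.array(p['t']); return -R.T@t, R.T@np.array([d[0],d[1],1])
def onz(n,u,v,z):
    o,d=ray(n,u,v); return o+d*(z-o[2])/d[2]
def tri(a,b):
    o1,d1=ray('top',*a); o2,d2=ray('side',*b)
    s=np.linalg.lstsq(np.stack([d1,-d2],1),o2-o1,rcond=None)[0]
    p,q=o1+s[0]*d1,o2+s[1]*d2; return (p+q)/2,np.linalg.norm(p-q)
def proj(n,X):
    p=manip.camera_params(n); return cv2.projectPoints(np.atleast_2d(np.array(X,float)),cv2.Rodrigues(np.array(p['R']))[0],np.array(p['t'],float),np.array(p['mtx']),np.array([p['k1'],0,0,0.]))[0][:,0]
E
python3 - <<'E'
from h import *
snap('top','t0.png'); snap('side','s0.png')
for n in('top','side'): print(n,ray(n,280,210),manip.camera_params(n)['mtx'])
print(manip.read_state(), manip.grasp_offset)
E
```

```text
pics
top (array([0.31153338, 0.02451395, 1.55126314]), array([ 0.12608397,  0.01163321, -0.99205572])) [[492.32454497   0.         286.43888834]
 [  0.         492.32454497 207.04605576]
 [  0.           0.           1.        ]]
side (array([-0.11910315, -0.85505355,  1.16546754]), array([ 0.41247714,  0.59640154, -0.6886635 ])) [[545.15801311   0.         285.15631626]
 [  0.         545.15801311 209.79587865]
 [  0.           0.           1.        ]]
{'time_s': 0.1, 'joints': array([ 1.17752243e+00,  3.07509899e-01,  1.50753448e+00, -8.67832861e-06,
        1.32839455e+00, -7.34722130e-02]), 'qd': array([ 0.00137327, -0.00174427, -0.00170926,  0.00024053, -0.00021054,
        0.00166604]), 'effort': array([-6.23522574e-04, -4.58532321e+01, -2.52608496e+01, -2.11977158e-04,
        5.65606897e-03, -3.14080614e-05]), 'tool_pos': array([0.18052189, 0.54522316, 0.20346961]), 'ee_rot': array([-5.00135255e-01, -3.10110143e+00,  2.82419117e-03]), 'ft_force': array([ 0.6617401 , -0.97870526, -0.11826806]), 'ft_torque': array([0.00906028, 0.08230465, 0.015048  ]), 'grasp_force': 0.0, 'grip_width': 1.0020250494793466} 0.0187
```

View pics/t0.png

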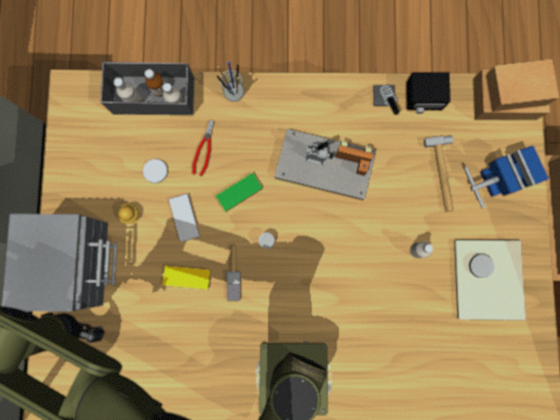

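View pics/s0.png

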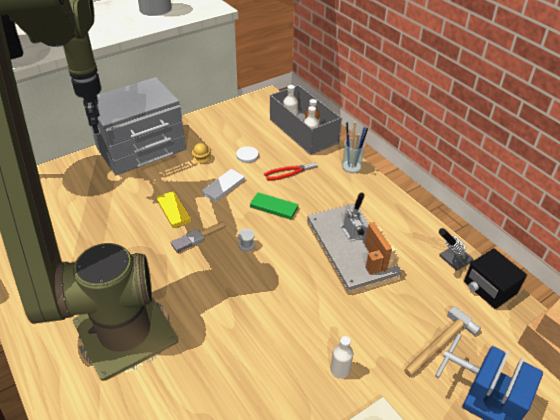

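The top view shows the blank at about (184,217), the jig floor between (276,130) and (375,197), the fence near (355,157), and the green and yellow decoys. Next I'll measure the blank and the jig precisely.

```bash
python3 - <<'E'
from h import *
t=cv2.imread('pics/t0.png'); s=cv2.imread('pics/s0.png')
def cnt(im,x0,y0,x1,y1,smax,vmin):
    h=cv2.cvtColor(im,cv2.COLOR_BGR2HSV); m=((h[...,1]<smax)&(h[...,2]>vmin)).astype(np.uint8)
    k=np.zeros_like(m); k[y0:y1,x0:x1]=1; m*=k
    m=cv2.morphologyEx(m,cv2.MORPH_CLOSE,np.ones((3,3)))
    c=max(cv2.findContours(m,0,1)[0],key=cv2.contourArea); return c
# blank
c=cnt(t,155,180,215,250,60,110)
P=np.array([onz('top',*p,0.018)[:2] for p in c[:,0]],np.float32)*1000
print('blank',cv2.minAreaRect(P)); print(cv2.boxPoints(cv2.minAreaRect(P)))
c=cnt(t,265,118,385,208,60,60)
P=np.array([onz('top',*p,0.036)[:2] for p in c[:,0]],np.float32)*1000
H=cv2.convexHull(P); print('floor',cv2.minAreaRect(H),'\n',cv2.boxPoints(cv2.minAreaRect(H)))
a=cv2.resize(t[115:215,260:390],(780,600),interpolation=cv2.INTER_CUBIC)
cv2.imwrite('pics/c_jt.png',a)
b=cv2.resize(s[180:300,290:410],(600,600),interpolation=cv2.INTER_CUBIC); cv2.imwrite('pics/c_js.png',b)
E
```

```text
blank ((481.6095275878906, 343.6920471191406), (142.75503540039062, 64.46175384521484), 17.103023529052734)
[[403.90973 353.50613]
 [422.8673  291.89505]
 [559.3093  333.87796]
 [540.35175 395.48904]]
floor ((651.73193359375, -97.37443542480469), (288.5626220703125, 162.70040893554688), 75.96861267089844) 
 [[ 537.82745  -217.6272  ]
 [ 695.6734   -257.07446 ]
 [ 765.6364     22.878326]
 [ 607.79047    62.325592]]
```

View pics/c_jt.png

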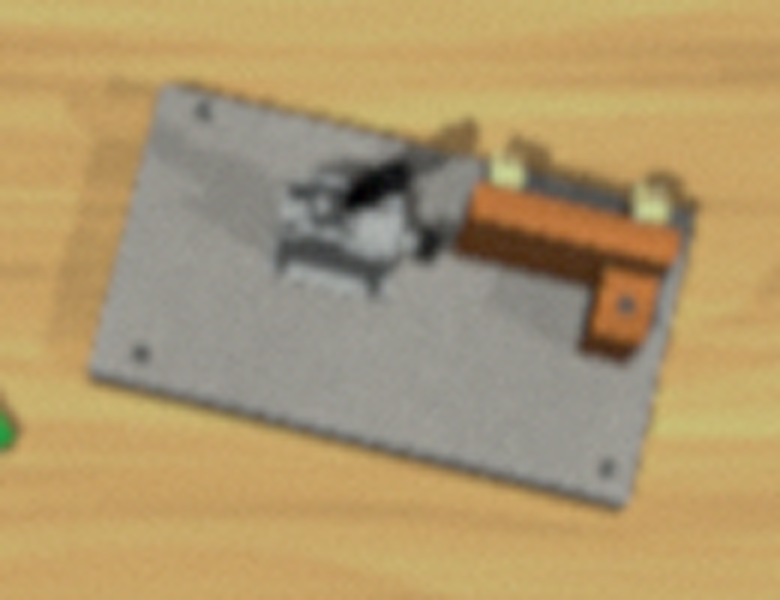

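View pics/c_js.png

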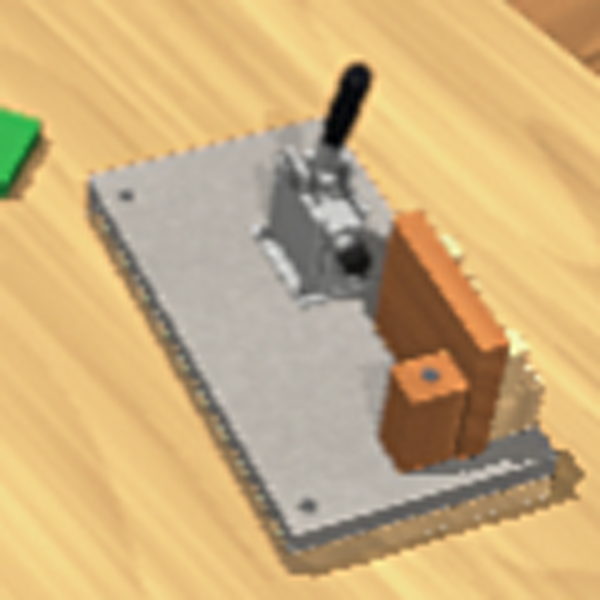

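The crops show the fence top as a brown strip at crop (470–680, 185–265), the stop to its lower right at (630,300), and the clamp with its black handle upright at (345,205). Next I'll pin down the fence and stop tops and write a move helper.

```bash
cat >> h.py <<'E'
from scipy.spatial.transform import Rotation as Ro
def goal(pos,z,y,note=''):
    """numbers for a move to TCP pos (m) with tool z and y axes (world)"""
    s=manip.read_state(); R0=Ro.from_rotvec(s['ee_rot']); z=np.array(z,float); z/=np.linalg.norm(z)
    y=np.array(y,float); y-=z*(y@z); y/=np.linalg.norm(y)
    if y@R0.as_matrix()[:,1]<0: y=-y
    R=np.stack([np.cross(y,z),y,z],1)
    d=R0.inv().apply(np.array(pos)-s['tool_pos']); r=(R0.inv()*Ro.from_matrix(R)).as_rotvec(degrees=True)
    print(note,np.round(d,4),np.round(r,1))
def st():
    s=manip.read_state(); M=Ro.from_rotvec(s['ee_rot']).as_matrix()
    print('t',round(s['time_s'],2),'q',np.round(s['joints'],3),'p',np.round(s['tool_pos'],4),'z',np.round(M[:,2],3),'y',np.round(M[:,1],3),'F',np.round(s['ft_force'],1),'w',round(s['grip_width'],3),'gf',round(s['grasp_force'],1))
E
python3 - <<'E'
from h import *
t=cv2.imread('pics/t0.png')
h=cv2.cvtColor(t,cv2.COLOR_BGR2HSV)
sub=h[115:215,260:390]
m=((h[...,0]<13)&(h[...,1]>130)).astype(np.uint8); k=np.zeros_like(m);k[135:185,330:380]=1;m*=k
print('V hist',np.histogram(h[...,2][m>0],12))
for th in (140,160):
  b=(m>0)&(h[...,2]>th); 
  n,l,s,_=cv2.connectedComponentsWithStats(cv2.morphologyEx(b.astype(np.uint8),cv2.MORPH_OPEN,np.ones((2,2))))
  print(th,s[1:].tolist())
  ys,xs=np.nonzero(b)
  yaw=-14.03; R=np.array([[.9701,-.2425],[.2425,.9701]]) # columns? jig x=(.970,-.2425)
  jx=np.array([.9701,-.2425]);jy=np.array([.2425,.9701]);o=np.array([659.,-171.4])
  P=np.array([onz('top',x,y,.126)[:2]*1000-o for x,y in zip(xs,ys)])
  X=P@jx;Y=P@jy; f=(Y>-25)&(Y<40)
  print('fence X range y>-25',np.percentile(X[f],[1,5,50,95,99]),'Y range',np.percentile(Y[(X>2)&(X<16)],[0,1,99,100]))
  # front-edge line per column
  for yy in range(-50,45,10):
    g=(abs(Y-yy)<5); print(yy, X[g].min().round(1),X[g].max().round(1),end=' | ')
  P=np.array([onz('top',x,y,.096)[:2]*1000-o for x,y in zip(xs,ys)]); X=P@jx;Y=P@jy; g=(X<-8)&(X>-32)
  print('\nstop Y',np.percentile(Y[g],[0,3,97,100]),'Xmin',X[Y<-30].min())
st()
E
```

```text
V hist (array([17, 14,  1,  2,  0,  0,  0,  1,  2,  5,  2,  1]), array([ 71.  ,  79.75,  88.5 ,  97.25, 106.  , 114.75, 123.5 , 132.25,
       141.  , 149.75, 158.5 , 167.25, 176.  ]))
140 []
fence X range y>-25 [18.27626938 18.27864441 19.02714667 19.76210965 19.76336784] Y range [-57.20305859 -57.18827236 -55.73922213 -55.72443591]
-50 -28.0 -28.0 | -40 -27.3 -19.2 | Traceback (most recent call last):
  File "<stdin>", line 19, in <module>
    return umr_minimum(a, axis, None, out, keepdims, initial, where)
ValueError: zero-size array to reduction operation minimum which has no identity
```

```bash
python3 - <<'E'
from h import *
t=cv2.imread('pics/t0.png'); h=cv2.cvtColor(t,cv2.COLOR_BGR2HSV)
m=(h[...,1]>130)&(h[...,0]<16)&(h[...,2]>145)
k=np.zeros(m.shape,bool);k[135:185,330:380]=1;m&=k
ys,xs=np.nonzero(m)
print(len(xs),h[150:158,345:352,:].reshape(-1,3)[::8].tolist())
jx=np.array([.9701,-.2425]);jy=np.array([.2425,.9701]);o=np.array([659.,-171.4])
def jig(z):
  P=np.array([onz('top',x,y,z)[:2]*1000-o for x,y in zip(xs,ys)]); return P@jx,P@jy
X,Y=jig(.126)
for yy in range(-60,55,10):
    g=(abs(Y-yy)<5)
    if g.any(): print(yy, X[g].min().round(1),X[g].max().round(1),g.sum(),end=' | ')
g=(X>2)&(X<16); print('\nY',Y[g].min(),Y[g].max())
X,Y=jig(.096); g=(X<-8)&(X>-32); print('stop Y',Y[g].min(),Y[g].max(),'Xmin',X[Y<-30].min())
E
```

```text
270 [[13, 170, 187], [13, 171, 182], [14, 168, 168], [14, 175, 147], [14, 181, 104], [13, 178, 83], [14, 174, 82]]
-60 4.3 16.8 5 | -50 -37.5 19.0 46 | -40 -37.5 18.3 45 | -30 -36.8 18.3 47 | -20 2.1 17.5 18 | -10 2.8 18.3 18 | 0 2.1 18.3 19 | 10 2.1 19.0 20 | 20 2.8 19.0 19 | 30 3.5 17.6 17 | 40 4.3 18.3 16 | 
Y -57.20305858911636 43.710936383103146
stop Y -56.0101316200479 -30.495854508492243 Xmin -30.220399021498583
```

Request:
{"method": "move_arm", "body": {"commands": [[[0, 0, -0.05, 0, 0, 0, 0.0854], [0, 0, -0.05, 0, 20, 0, 0.0854], [0, 0, -0.05, 0, 20, 0, 0.0854], [0, 0, -0.05, 0, 20, 0, 0.0854]]]}}

```text
time_s: 0.6
tool_pos: [0.1835, 0.5445, 0.2526]
ee_rot: [-0.453, -2.758, -0.075]
ft_force: [0.0, 0.6, 0.4]
grip_width: 0.996
grasp_force: 0.0
```

```bash
cat >> h.py <<'E'
C=np.array([.4825,.345]); u=np.array([.956,.294]); O=np.array([.660,-.171]); jx=np.array([.970,-.2425]); jy=np.array([.2425,.970])
def pick(s,z,th,back=0):
    th=np.radians(th); zt=np.array([*(-np.sin(th)*u),-np.cos(th)]); return np.array([*(C+s*u),z])-back*zt, zt, [-u[1],u[0],0]
def J(x,y,z): return np.array([*(O+x*jx+y*jy),z])
def place(x,y,z,th):  # TCP pose, tilt th outward from down
    th=np.radians(th); return J(x,y,z),[*(np.sin(th)*jx),-np.cos(th)],[*jy,0]
E
python3 - <<'E'
from h import *
st(); goal(*pick(.05,.007,40,.12),'hover40')
E
```

```text
t 0.6 q [ 0.942  0.313  1.434  0.332  1.51  -0.343] p [0.1835 0.5445 0.2526] z [-0.325  0.106 -0.94 ] y [ 0.319  0.948 -0.003] F [0.  0.6 0.4] w 0.996 gf 0.0
hover40 [-0.4758 -0.0187 -0.0097] [ 17.8  19.3 -31.2]
```

Request:
{"method": "move_arm", "body": {"commands": [[[-0.476, -0.019, -0.03, 17.8, 19.3, -31.2, 0.0854], [-0.476, -0.019, -0.03, 17.8, 19.3, -31.2, 0.0854], [-0.476, -0.019, -0.03, 17.8, 19.3, -31.2, 0.0854], [-0.476, -0.019, -0.03, 17.8, 19.3, -31.2, 0.0854], [-0.476, -0.019, -0.03, 17.8, 19.3, -31.2, 0.0854], [-0.476, -0.019, -0.03, 17.8, 19.3, -31.2, 0.0854], [-0.476, -0.019, -0.03, 17.8, 19.3, -31.2, 0.0854], [-0.476, -0.019, -0.03, 17.8, 19.3, -31.2, 0.0854], [-0.476, -0.019, -0.03, 17.8, 19.3, -31.2, 0.0854], [-0.476, -0.019, -0.03, 17.8, 19.3, -31.2, 0.0854]]]}}

```text
time_s: 1.85
tool_pos: [0.608, 0.3852, 0.1195]
ee_rot: [0.373, -2.42, 0.133]
ft_force: [-0.0, 0.0, -0.9]
grip_width: 1.001
grasp_force: 0.0
```

```bash
python3 - <<'E'
from h import *
from scipy.optimize import least_squares
st(); goal(*pick(.05,.007,40,.0),'grasp40')
s=manip.read_state()
D=[([1.17752243,.307509899,1.50753448,0,1.32839455,-.073472213],[.18052189,.54522316,.20346961],[-.500135,-3.101101,.002824]),
([.942,.313,1.434,.332,1.51,-.343],[.1835,.5445,.2526],[-.453,-2.758,-.075]),(s['joints'],s['tool_pos'],s['ee_rot'])]
E=Ro.from_euler
def fk(q,p):
    r0,h,L1,a,L2,lat,T=p
    A=E('z',q[0]); B=A*E('y',q[1]); Cc=B*E('y',q[2]); F=Cc*E('z',q[3]); G=F*E('y',q[4]); H=G*E('z',q[5])
    pos=A.apply([r0,lat,h])+B.apply([0,0,L1])+Cc.apply([a,0,L2])+G.apply([0,0,T]); return pos,H
for q,p,r in D:
    print(np.round((fk(q,[0]*7)[1].inv()*Ro.from_rotvec(r)).as_rotvec(degrees=True),1))
f=lambda p:np.concatenate([fk(q,p)[0]-x for q,x,_ in D])
r=least_squares(f,[0,.3,.35,0,.35,.04,.25]); print(np.round(r.x,4),r.cost)
E
```

```text
t 1.85 q [ 0.453  1.019  0.544  0.125  2.266 -1.378] p [0.608  0.3852 0.1195] z [-0.613 -0.191 -0.767] y [-0.301  0.954  0.002] F [-0.   0.  -0.9] w 1.001 gf 0.0
grasp40 [-0.0096 -0.0012  0.1388] [-0.2  0.1  0.4]
[ 0. -0. 90.]
[-0.  0. 90.]
[-0. -0. 90.]
[0.0025 0.1958 0.6457 0.112  0.4151 0.0422 0.3986] 1.1618624931406078e-08
```

```bash
cat >> h.py <<'E'
from scipy.optimize import least_squares
KP=[.0025,.1958,.6457,.112,.4151,.0422,.3986]
def fk(q,p=KP):
    E=Ro.from_euler; r0,h,L1,a,L2,lat,T=p
    A=E('z',q[0]); B=A*E('y',q[1]); Cc=B*E('y',q[2]); G=Cc*E('z',q[3])*E('y',q[4]); H=G*E('z',q[5])
    return A.apply([r0,lat,h])+B.apply([0,0,L1])+Cc.apply([a,0,L2])+G.apply([0,0,T]),H*E('z',np.pi/2)
LO=np.array([-3.12,-1.05,.14,-1.42,.1,-2.68]);HI=np.array([3.12,2.28,2.33,4.57,2.73,2.68])
def ik(pos,z,y,q0):
    z=np.array(z,float); z/=np.linalg.norm(z); y=np.array(y,float); y-=z*(y@z); y/=np.linalg.norm(y); best=None
    for s in(1,-1):
        R=Ro.from_matrix(np.stack([np.cross(s*y,z),s*y,z],1))
        def f(q):
            p,H=fk(q); return np.concatenate([(p-pos)*3,(R.inv()*H).as_rotvec()])
        r=least_squares(f,np.clip(q0,LO+.01,HI-.01),bounds=(LO,HI))
        if best is None or r.cost<best[0]-1e-6: best=(r.cost,r.x,s)
    return best
E
python3 - <<'E'
from h import *
q=manip.read_state()['joints']
for th in(0,30,40,45,50,55,60,70,90):
  for q0 in ([-.2,.7,1.2,0,.6,-.1],[-.2,.7,1.2,3.1,.4,-2.5],[-.2,.7,1.2,3.1,.4,1],[-.2,.7,1.2,1.5,.4,1],[-.2,.7,1.2,-1,.4,1]):
    b=ik(*place(-.007,.008,.156,th),q0)
    if b[0]<1e-5: print(th,np.round(b[1],2),b[2]) 
for th in (0,20,30,40,45,50,60,70): b=ik(*pick(.05,.007,th),q); print('pick',th,b[0].round(6),np.round(b[1],2))
E
```

```text
0 [-0.3   0.48  1.35  0.    1.31 -1.63] 1
0 [-0.3   0.48  1.35  0.    1.31 -1.63] 1
0 [-0.3   0.48  1.35 -0.    1.31  1.51] -1
0 [-0.3   0.48  1.35  0.    1.31  1.51] -1
0 [-0.3   0.48  1.35  0.    1.31 -1.63] 1
30 [-0.33  0.28  1.85  0.09  0.49 -1.72] 1
30 [-0.33  0.28  1.85  0.09  0.49 -1.72] 1
30 [-0.33  0.28  1.85  0.09  0.49  1.42] -1
30 [-0.33  0.28  1.85  0.09  0.49  1.42] -1
30 [-0.33  0.28  1.85  0.09  0.49 -1.72] 1
40 [-0.34  0.27  2.01  0.37  0.17 -2.01] 1
40 [-0.34  0.27  2.01  0.37  0.17 -2.01] 1
40 [-0.34  0.27  2.01  0.37  0.17  1.14] -1
40 [-0.34  0.27  2.01  0.37  0.17  1.14] -1
40 [-0.34  0.27  2.01  0.37  0.17 -2.01] 1
50 [-0.35  0.32  2.17  2.77  0.23 -1.28] -1
50 [-0.35  0.32  2.17  2.77  0.23 -1.28] -1
50 [-0.35  0.32  2.17  2.77  0.23  1.86] 1
50 [-0.35  0.32  2.17  2.77  0.23  1.86] 1
50 [-0.35  0.32  2.17  2.77  0.23 -1.28] -1
55 [-0.36  0.36  2.25  2.92  0.44 -1.43] -1
55 [-0.36  0.36  2.25  2.92  0.44 -1.43] -1
55 [-0.36  0.36  2.25  2.92  0.44  1.71] 1
55 [-0.36  0.36  2.25  2.92  0.44  1.71] 1
55 [-0.36  0.36  2.25  2.92  0.44 -1.43] -1
60 [-0.37  0.43  2.32  2.97  0.66 -1.5 ] -1
60 [-0.37  0.43  2.32  2.97  0.66 -1.5 ] -1
60 [-0.37  0.43  2.32  2.97  0.66  1.65] 1
60 [-0.37  0.43  2.32  2.97  0.66  1.65] 1
60 [-0.37  0.43  2.32  2.97  0.66 -1.5 ] -1
pick 0 0.0 [ 0.53  0.59  1.58 -0.    0.97 -1.34]
pick 20 0.0 [ 0.49  0.76  1.27  0.07  1.46 -1.4 ]
pick 30 0.0 [ 0.48  0.86  1.11  0.09  1.69 -1.41]
pick 40 0.0 [ 0.46  0.97  0.95  0.11  1.91 -1.41]
pick 45 0.0 [ 0.46  1.03  0.87  0.13  2.02 -1.4 ]
pick 50 0.0 [ 0.46  1.09  0.79  0.14  2.13 -1.39]
pick 60 0.0 [ 0.45  1.21  0.64  0.18  2.33 -1.37]
pick 70 0.0 [ 0.44  1.32  0.49  0.24  2.53 -1.32]
```

```bash
python3 - <<'E'
from h import *
q=manip.read_state()['joints']
goal(*pick(.035,.009,54,.07),'h54'); goal(*pick(.035,.009,54),'g54')
for th in (33,36,39):
  for x in (-.007,-.06,-.12): b=ik(*place(x,.008,.145,th),[-.3,.3,1.85,.1,.5,-1.7]); print(th,x,b[0].round(6),np.round(b[1],2))
E
```

```text
h54 [-0.0138 -0.0014  0.079 ] [-0.2 14.1  0.4]
g54 [ 0.0032 -0.0011  0.1469] [-0.2 14.1  0.4]
33 -0.007 0.0 [-0.33  0.29  1.91  0.13  0.37 -1.77]
33 -0.06 0.0 [-0.34  0.23  2.02  0.17  0.33 -1.81]
33 -0.12 0.0 [-0.36  0.15  2.13  0.22  0.3  -1.88]
36 -0.007 0.0 [-0.34  0.29  1.96  0.2   0.27 -1.84]
36 -0.06 0.0 [-0.35  0.23  2.06  0.27  0.23 -1.91]
36 -0.12 0.0 [-0.37  0.15  2.18  0.37  0.2  -2.03]
39 -0.007 0.0 [-0.34  0.29  2.01  0.35  0.17 -1.99]
39 -0.06 0.0 [-0.35  0.23  2.11  0.51  0.14 -2.16]
39 -0.12 0.0 [-0.37  0.16  2.23  0.79  0.11 -2.46]
```

Request:
{"method": "move_arm", "body": {"commands": [[[-0.014, -0.001, 0.079, 0, 14, 0.4, 0.0854], [-0.014, -0.001, 0.079, 0, 14, 0.4, 0.0854], [-0.014, -0.001, 0.079, 0, 14, 0.4, 0.0854], [-0.008, -0.001, 0.102, 0, 14, 0.4, 0.0854], [-0.003, -0.001, 0.125, 0, 14, 0.4, 0.0854], [0.001, -0.001, 0.137, 0, 14, 0.4, 0.0854], [0.003, -0.001, 0.146, 0, 14, 0.4, 0.0854], [0.003, -0.001, 0.146, 0, 14, 0.4, 0.0854]]]}}

```text
time_s: 2.85
tool_pos: [0.5186, 0.3553, 0.0125]
ee_rot: [0.329, -2.186, 0.169]
ft_force: [0.1, -0.1, 0.2]
grip_width: 1.002
grasp_force: 0.0
```

```bash
python3 - <<'E'
from h import *
st(); goal(*pick(.035,.007,54),'g54')
s=snap('side','s1.png'); t=snap('top','t1.png')
a=cv2.resize(s[140:260,160:300],(700,600),interpolation=cv2.INTER_CUBIC); cv2.imwrite('pics/c1.png',a)
E
```

```text
t 2.85 q [ 0.455  1.104  0.785  0.151  2.177 -1.391] p [0.5186 0.3553 0.0125] z [-0.769 -0.239 -0.593] y [-0.295  0.955 -0.002] F [ 0.1 -0.1  0.2] w 1.002 gf 0.0
g54 [-0.0029  0.0007  0.0053] [-0.1  0.4 -0. ]
```

View pics/c1.png

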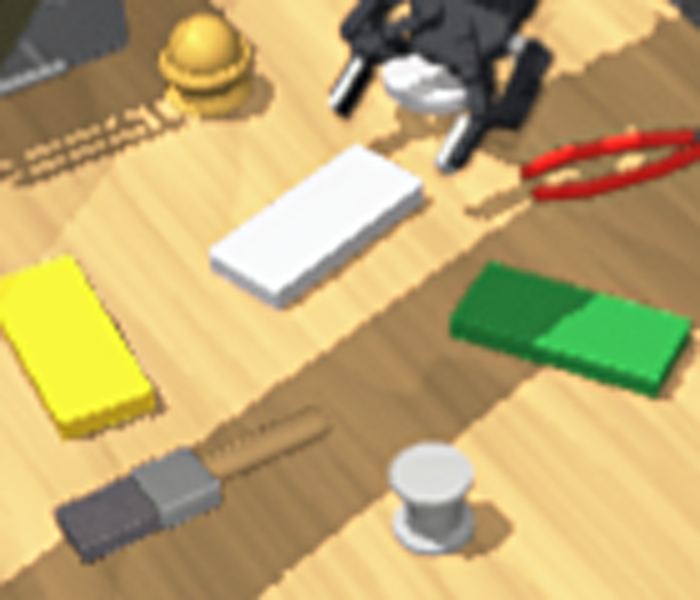

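```bash
python3 - <<'E'
from h import *
s=manip.read_state(); M=Ro.from_rotvec(s['ee_rot']).as_matrix(); p=s['tool_pos']
print(manip.read_state()['time_s'])
cr=lambda x:np.round((x-[160,140])*5)
print('tcp',cr(proj('side',p)),'tips open',cr(proj('side',[p-.013*M[:,2]+.0427*M[:,1],p-.013*M[:,2]-.0427*M[:,1]])))
w=np.array([-u[1],u[0]])
c=[np.array([*(C+a*.07*u+b*.03*w),.018]) for a in(1,-1) for b in(1,-1)]
print('blank',cr(proj('side',c)), proj('top',c))
for px in [(360,150),(420,190),(285,295),(213,255)]: print(onz('side',160+px[0]/5,140+px[1]/5,.018))
E
```

```text
2.95
tcp [[352. 194.]] tips open [[315. 151.]
 [411. 205.]]
blank [[351. 143.]
 [418. 181.]
 [200. 250.]
 [269. 291.]] [[168.07461709 198.39911124]
 [186.59319382 192.99352435]
 [179.69475931 241.1146679 ]
 [198.3966518  235.55495002]]
[0.54217872 0.38475709 0.018     ]
[0.55426912 0.32806747 0.018     ]
[0.43129952 0.28708762 0.018     ]
[0.41138469 0.34486098 0.018     ]
```

```bash
python3 - <<'E'
from h import *
t=cv2.imread('pics/t1.png'); s=cv2.imread('pics/s1.png')
a=cv2.resize(t[170:250,140:230],(675,600),interpolation=cv2.INTER_CUBIC)
S=manip.read_state(); M=Ro.from_rotvec(S['ee_rot']).as_matrix(); p=S['tool_pos']
X=[p,p-.013*M[:,2]+.0427*M[:,1],p-.013*M[:,2]-.0427*M[:,1]]
for x in proj('top',X): cv2.circle(a,tuple(int(v) for v in (x-[140,170]+.5)*7.5),5,(0,0,255),-1)
cv2.imwrite('pics/c2.png',a)
E
```

```text
(no output)
```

View pics/c2.png

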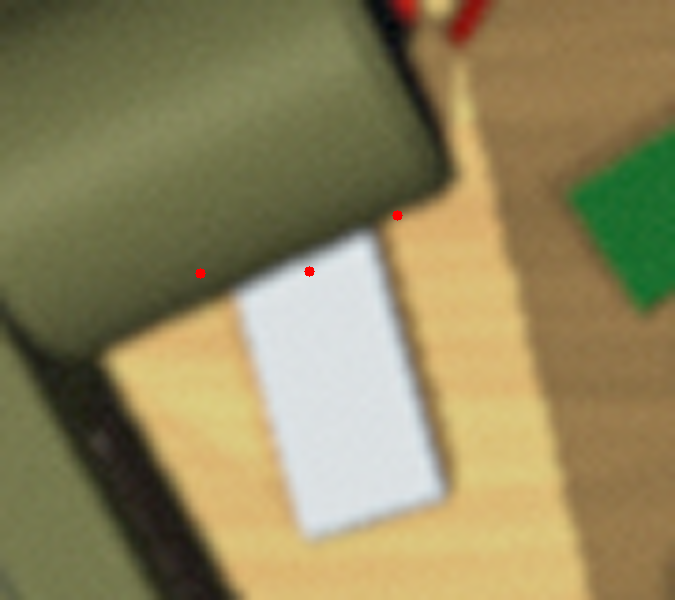

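The pads appear farther back than the reported TCP, so I'll check whether the pictures lag the arm.

```bash
python3 - <<'E'
from h import *
st()
s=snap('side','s2.png'); s1=cv2.imread('pics/s1.png')
d=cv2.absdiff(s,s1).max(2)[120:260,160:320]; print((d>40).sum())
st()
# pads: bright low-saturation pixels near gripper
h=cv2.cvtColor(s,cv2.COLOR_BGR2HSV); m=((h[...,2]>150)&(h[...,1]<40)).astype(np.uint8)
n,l,q,c=cv2.connectedComponentsWithStats(m[140:185,215:275]); print([(a[:2]+[215,140],a[2:]) for a in q[1:] if a[4]>4])
E
```

```text
t 2.95 q [ 0.454  1.106  0.784  0.151  2.177 -1.391] p [0.5188 0.3551 0.0113] z [-0.77  -0.239 -0.592] y [-0.295  0.955 -0.002] F [ 1.4 -0.4 -0.7] w 0.997 gf 0.0
80
t 3.0 q [ 0.454  1.107  0.784  0.151  2.177 -1.391] p [0.5188 0.355  0.0108] z [-0.77  -0.239 -0.592] y [-0.295  0.956 -0.002] F [0.1 0.7 0.2] w 1.0 gf 0.0
[(array([236, 151]), array([ 17,  12, 119], dtype=int32)), (array([226, 152]), array([ 6, 10, 23], dtype=int32)), (array([247, 164]), array([ 7,  9, 21], dtype=int32)), (array([215, 169]), array([ 29,  16, 302], dtype=int32))]
```

```bash
python3 - <<'E'
from h import *
print('start tcp px',proj('side',[.1805,.5452,.2035]),proj('top',[.1805,.5452,.2035]))
S=manip.read_state(); M=Ro.from_rotvec(S['ee_rot']).as_matrix(); p=S['tool_pos']
for b in (.013,.032,.045,.055,.065): print(b,np.round(proj('side',[p-b*M[:,2]+.0427*M[:,1],p-b*M[:,2]-.0427*M[:,1]]),1).tolist())
s=cv2.imread('pics/s0.png'); h=cv2.cvtColor(s,cv2.COLOR_BGR2HSV)
m=((h[...,2]>205)&(h[...,1]<40)).astype(np.uint8)
k=np.zeros_like(m);k[165:205,195:250]=1;m*=k
c=max(cv2.findContours(m,0,1)[0],key=cv2.contourArea)
P=np.array([onz('side',*x,.018)[:2] for x in c[:,0]],np.float32)*1000; print(cv2.minAreaRect(P),cv2.contourArea(c))
w=np.array([-u[1],u[0]])
for P in (J(0,-.06,.126),J(0,.045,.126),J(-.035,-.03,.096),J(-.105,-.075,.036),J(-.105,.215,.036)): print(proj('side',P),(proj('side',P)-[290,180])*5)
E
python3 -c "
import cv2;s=cv2.imread('pics/s2.png');cv2.imwrite('pics/c3.png',cv2.resize(s[130:200,200:290],(771,600),interpolation=cv2.INTER_CUBIC))"
```

```text
start tcp px [[ 98.35243015 135.55696198]] [[ 88.84564423 321.58923116]]
0.013 [[223.0, 170.3], [242.3, 181.1]]
0.032 [[226.0, 165.4], [245.3, 176.1]]
0.045 [[228.1, 162.1], [247.4, 172.6]]
0.055 [[229.6, 159.5], [249.0, 170.0]]
0.065 [[231.2, 157.0], [250.6, 167.4]]
((504.36529541015625, 351.3393249511719), (99.16487884521484, 59.39852523803711), 17.533533096313477) 271.0
[[384.57523182 250.57250287]] [[472.87615908 352.86251435]]
[[366.57328046 223.51785692]] [[382.86640229 217.58928461]]
[[365.92111856 253.52368962]] [[379.60559282 367.61844809]]
[[346.82479768 287.34680973]] [[284.12398841 536.73404863]]
[[305.93702492 214.96813276]] [[ 79.68512462 174.84066382]]
```

View pics/c3.png

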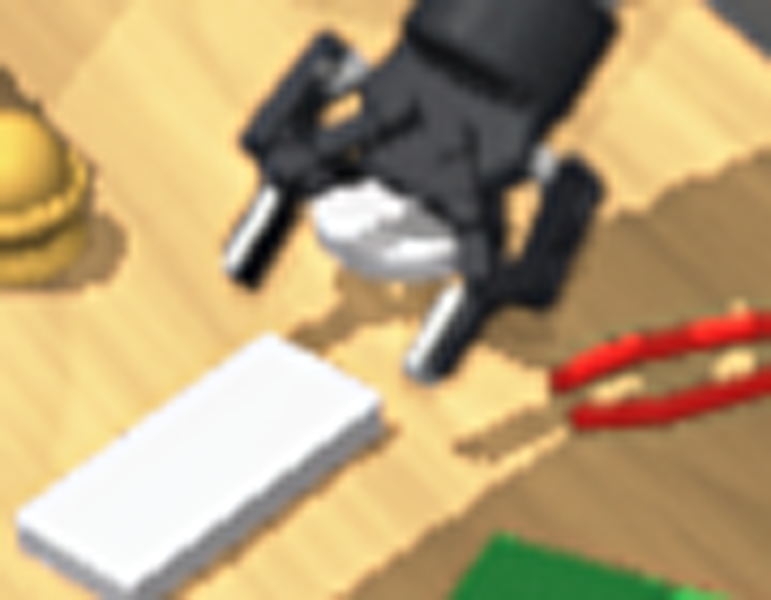

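The picture shows the finger tips about 30 mm behind where the reported TCP puts them, beside the bar's far end and above it. Closing the fingers here will show which is true: they either grip the bar or close on air.

Request:
{"method": "move_arm", "body": {"commands": [[[0, 0, 0, 0, 0, 0, 0.05], [0, 0, 0, 0, 0, 0, 0.05], [0, 0, 0, 0, 0, 0, 0.05], [0, 0, 0, 0, 0, 0, 0.05], [0, 0, 0, 0, 0, 0, 0.05]]]}}

```text
time_s: 3.62
tool_pos: [0.5178, 0.3546, 0.0095]
ee_rot: [0.328, -2.181, 0.17]
ft_force: [-0.1, -1.0, 0.4]
grip_width: 0.587
grasp_force: 0.0
```

```bash
python3 - <<'E'
from h import *
st(); s=snap('side','s3.png'); cv2.imwrite('pics/c4.png',cv2.resize(s[130:200,200:290],(771,600),interpolation=cv2.INTER_CUBIC))
E
```

```text
t 3.62 q [ 0.454  1.109  0.786  0.151  2.177 -1.391] p [0.5178 0.3546 0.0095] z [-0.772 -0.24  -0.589] y [-0.295  0.956 -0.002] F [-0.1 -1.   0.4] w 0.587 gf 0.0
```

View pics/c4.png

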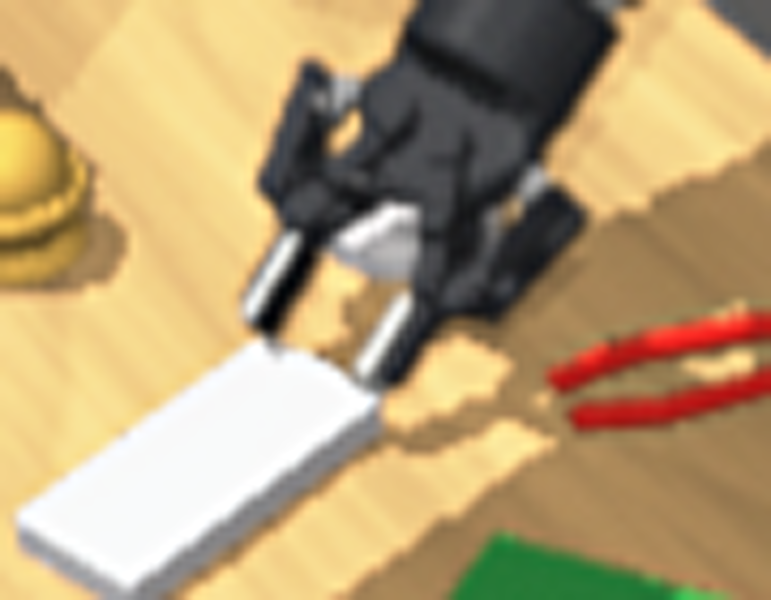

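The fingers closed on nothing just above the bar's far end, at crop (265,335) and (375,388), so the real tips sit about 25–30 mm behind the reported TCP. I'll reopen, shift along the bar, and go deeper by feel.

```bash
python3 - <<'E'
from h import *
goal(*pick(.012,.009,54,.012),'a'); goal(*pick(.012,-.003,54),'b'); goal(*pick(.012,-.01,54),'c')
E
```

```text
a [0.014  0.0012 0.0082] [-0.1  0.1 -0.1]
b [0.0043 0.0013 0.0272] [-0.1  0.1 -0.1]
c [-0.0013  0.0013  0.0313] [-0.1  0.1 -0.1]
```

Request:
{"method": "move_arm", "body": {"commands": [[[0, 0.001, -0.01, 0, 0, 0, 0.0854], [0, 0.001, -0.01, 0, 0, 0, 0.0854], [0, 0.001, -0.01, 0, 0, 0, 0.0854], [0, 0.001, -0.01, 0, 0, 0, 0.0854], [0.014, 0.001, 0.008, 0, 0, 0, 0.0854], [0.01, 0.001, 0.018, 0, 0, 0, 0.0854], [0.007, 0.001, 0.023, 0, 0, 0, 0.0854], [0.004, 0.001, 0.027, 0, 0, 0, 0.0854], [0.004, 0.001, 0.027, 0, 0, 0, 0.0854], [0.004, 0.001, 0.027, 0, 0, 0, 0.0854]]]}}

```text
time_s: 4.92
tool_pos: [0.4948, 0.3484, -0.0032]
ee_rot: [0.328, -2.182, 0.17]
ft_force: [-0.1, 0.4, 0.3]
grip_width: 1.003
grasp_force: 0.0
```

```bash
python3 - <<'E'
from h import *
st(); s=snap('side','s4.png'); cv2.imwrite('pics/c5.png',cv2.resize(s[130:200,200:290],(771,600),interpolation=cv2.INTER_CUBIC))
goal(*pick(.012,-.003,54),'b'); goal(*pick(.012,-.01,54),'c')
E
```

```text
t 4.92 q [ 0.459  1.089  0.876  0.149  2.107 -1.398] p [ 0.4948  0.3484 -0.0032] z [-0.772 -0.239 -0.589] y [-0.295  0.956 -0.002] F [-0.1  0.4  0.3] w 1.003 gf 0.0
b [0.0005 0.0003 0.0006] [-0.1  0.1 -0.1]
c [-0.0051  0.0003  0.0047] [-0.1  0.1 -0.1]
```

View pics/c5.png

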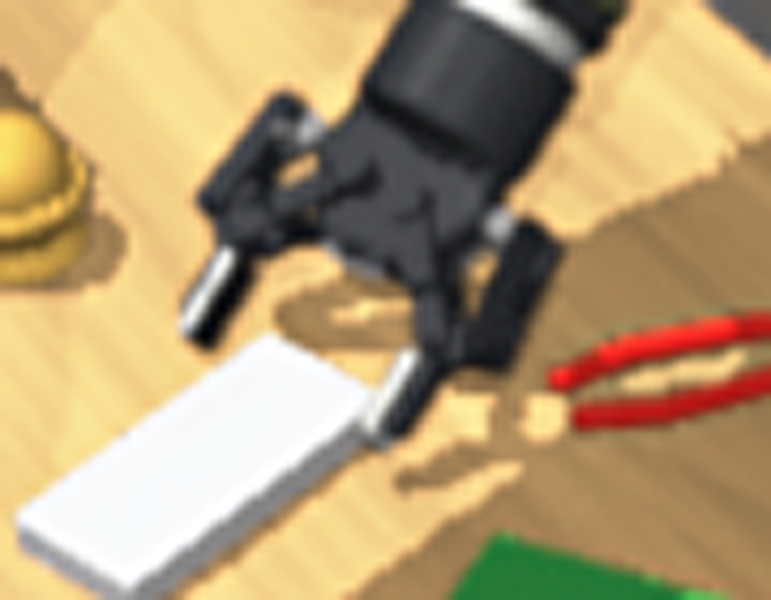

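The open fingers straddle the far end, with tips at crop (200,345) and (385,440), laterally centred and roughly 24 mm up. I'll go a little lower and close.

Request:
{"method": "move_arm", "body": {"commands": [[[-0.002, 0, 0.002, 0, 0, 0, 0.0854], [-0.004, 0, 0.004, 0, 0, 0, 0.0854], [-0.004, 0, 0.004, 0, 0, 0, 0.07], [-0.004, 0, 0.004, 0, 0, 0, 0.065], [-0.004, 0, 0.004, 0, 0, 0, 0.065]]]}}

```text
time_s: 5.6
tool_pos: [0.4936, 0.3481, -0.0086]
ee_rot: [0.328, -2.182, 0.17]
ft_force: [-0.5, -0.1, 0.6]
grip_width: 0.766
grasp_force: 0.0
```

Request:
{"method": "move_arm", "body": {"commands": [[[0, 0, 0, 0, 0, 0, 0.04], [0, 0, 0, 0, 0, 0, 0.04], [0, 0, 0, 0, 0, 0, 0.04], [0, 0, 0, 0, 0, 0, 0.04], [0, 0, 0, 0, 0, 0, 0.04]]]}}

```text
time_s: 6.22
tool_pos: [0.494, 0.3484, -0.0083]
ee_rot: [0.328, -2.182, 0.169]
ft_force: [3.9, 3.3, 4.8]
grip_width: 0.688
grasp_force: 65.3
```

```bash
python3 - <<'E'
from h import *
st()
E
```

```text
t 6.22 q [ 0.46   1.092  0.88   0.149  2.098 -1.399] p [ 0.494   0.3484 -0.0083] z [-0.771 -0.239 -0.59 ] y [-0.295  0.956 -0.002] F [3.9 3.3 4.8] w 0.688 gf 65.3
```

```bash
python3 - <<'E'
from h import *
from scipy.spatial.transform import Slerp
s=manip.read_state(); q=s['joints']; R0=Ro.from_rotvec(s['ee_rot']); p=s['tool_pos']; print(fk(q)[0]-p)
goal(p+[0,0,.2],R0.as_matrix()[:,2],R0.as_matrix()[:,1],'lift')
P1=place(-.12,.008,.25,36.2); goal(*P1,'P1')
z=np.array(P1[1]);y=np.array(P1[2]); R1=Ro.from_matrix(np.stack([np.cross(y,z),y,z],1)); SL=Slerp([0,1],Ro.concatenate([R0,R1]))
a=p+[0,0,.2]
for f in np.linspace(0,1,9):
    M=SL(f).as_matrix(); b=ik(a+f*(P1[0]-a),M[:,2],M[:,1],q); q=b[1]; print(round(f,2),b[0].round(6),np.round(q,2),'barend dir',np.round(M[:,2],2))
for X in [(-.06,.008,.25),(-.06,.008,.13),(.008,.008,.13),(.008,.008,.118)]: b=ik(*place(*X,36.2),q); q=b[1]; print(b[0].round(6),np.round(q,2))
E
```

```text
[-0.0009222  -0.0003994   0.00100411]
lift [ 0.1615 -0.0004 -0.118 ] [ 0. -0.  0.]
P1 [ 0.2627 -0.4768 -0.0768] [ -5.4 -87.6  34.1]
0.0 0.0 [ 0.46  0.92  0.77  0.19  2.38 -1.34] barend dir [-0.77 -0.24 -0.59]
0.12 0.0 [ 0.4   0.76  0.96  0.09  2.17 -1.37] barend dir [-0.65 -0.2  -0.73]
0.25 0.0 [ 0.34  0.61  1.13  0.01  1.96 -1.38] barend dir [-0.5  -0.16 -0.85]
0.38 0.0 [ 0.27  0.47  1.29 -0.04  1.75 -1.39] barend dir [-0.33 -0.13 -0.93]
0.5 0.0 [ 0.19  0.33  1.44 -0.09  1.54 -1.39] barend dir [-0.15 -0.12 -0.98]
0.62 0.0 [ 0.09  0.21  1.59 -0.12  1.31 -1.4 ] barend dir [ 0.04 -0.11 -0.99]
0.75 0.0 [-0.03  0.1   1.73 -0.12  1.07 -1.44] barend dir [ 0.23 -0.11 -0.97]
0.88 0.0 [-0.18  0.02  1.87 -0.06  0.81 -1.54] barend dir [ 0.41 -0.12 -0.9 ]
1.0 0.0 [-0.37 -0.02  2.01  0.14  0.53 -1.79] barend dir [ 0.57 -0.14 -0.81]
0.0 [-0.35  0.07  1.91  0.12  0.53 -1.76]
0.0 [-0.35  0.25  2.09  0.34  0.18 -1.99]
0.0 [-0.33  0.33  1.95  0.22  0.24 -1.86]
0.0 [-0.33  0.35  1.97  0.26  0.2  -1.9 ]
```

Request:
{"method": "move_arm", "body": {"commands": [[[0.024, 0, -0.018, 0, 0, 0, 0.04], [0.065, 0, -0.047, 0, 0, 0, 0.04], [0.105, 0, -0.077, 0, 0, 0, 0.04], [0.145, 0, -0.106, 0, 0, 0, 0.04], [0.162, 0, -0.118, 0, 0, 0, 0.04], [0.162, 0, -0.118, 0, 0, 0, 0.04]]]}}

```text
time_s: 6.98
tool_pos: [0.4938, 0.3487, 0.1928]
ee_rot: [0.328, -2.185, 0.169]
ft_force: [0.5, 0.4, -5.2]
grip_width: 0.69
grasp_force: 65.6
```

```bash
python3 - <<'E'
from h import *
st(); goal(*place(-.12,.008,.25,36.2),'P1'); snap('side','s5.png')
E
```

```text
t 6.97 q [ 0.46   0.917  0.771  0.186  2.376 -1.339] p [0.4938 0.3487 0.1928] z [-0.77  -0.239 -0.592] y [-0.295  0.956 -0.002] F [ 0.5  0.4 -5.2] w 0.69 gf 65.6
P1 [ 0.1003 -0.4768  0.0416] [ -5.4 -87.4  34.1]
```

Request:
{"method": "move_arm", "body": {"commands": [[[0.008, -0.04, 0.003, -0.5, -7.3, 2.8, 0.04], [0.017, -0.08, 0.007, -0.9, -14.6, 5.7, 0.04], [0.025, -0.119, 0.01, -1.4, -21.9, 8.5, 0.04], [0.033, -0.159, 0.014, -1.8, -29.1, 11.4, 0.04], [0.042, -0.199, 0.017, -2.3, -36.4, 14.2, 0.04], [0.05, -0.238, 0.021, -2.7, -43.7, 17.1, 0.04], [0.059, -0.278, 0.024, -3.2, -51, 19.9, 0.04], [0.067, -0.318, 0.028, -3.6, -58.3, 22.7, 0.04], [0.075, -0.358, 0.031, -4.1, -65.6, 25.6, 0.04], [0.084, -0.397, 0.035, -4.5, -72.9, 28.4, 0.04], [0.092, -0.437, 0.038, -5, -80.1, 31.3, 0.04], [0.1, -0.477, 0.042, -5.4, -87.4, 34.1, 0.04], [0.1, -0.477, 0.042, -5.4, -87.4, 34.1, 0.04], [0.1, -0.477, 0.042, -5.4, -87.4, 34.1, 0.04]]]}}

```text
time_s: 8.78
tool_pos: [0.5427, -0.1339, 0.2454]
ee_rot: [0.308, 2.506, -0.1]
ft_force: [-0.0, -0.2, -4.2]
grip_width: 0.681
grasp_force: 66.8
```

```bash
python3 - <<'E'
from h import *
st(); s=snap('side','s6.png'); t=snap('top','t6.png')
# bar: predicted corners if grasp as assumed
S=manip.read_state(); M=Ro.from_rotvec(S['ee_rot']).as_matrix(); p=S['tool_pos']
th=np.radians(53.84); ub=-M[:,2]*np.sin(th)+M[:,0]*np.cos(th)*(1); print('ub',ub,'alt',-M[:,2]*np.sin(th)-M[:,0]*np.cos(th))
a=cv2.resize(s[90:270,240:400],(533,600),interpolation=cv2.INTER_CUBIC); b=cv2.resize(t[120:240,250:390],(260,223),interpolation=cv2.INTER_CUBIC)
c=np.zeros((600,800,3),np.uint8); c[:,:533]=a; c[:223,533:793]=b; cv2.imwrite('pics/c6.png',c)
goal(*place(-.06,.008,.25,36.2),'P2'); goal(*place(-.06,.008,.15,36.2),'P3')
E
```

```text
t 8.78 q [-0.368 -0.018  2.007  0.137  0.54  -1.789] p [ 0.5427 -0.1339  0.2454] z [ 0.564 -0.142 -0.814] y [ 0.243  0.97  -0.001] F [-0.  -0.2 -4.2] w 0.681 gf 66.8
ub [-0.92274042  0.22923057  0.30984426] alt [ 6.65009913e-03 -2.59362807e-06  9.99977888e-01]
P2 [-0.0505 -0.0007  0.0335] [-0.  -0.4  0.1]
P3 [ 0.0079 -0.0005  0.1146] [-0.  -0.4  0.1]
```

View pics/c6.png

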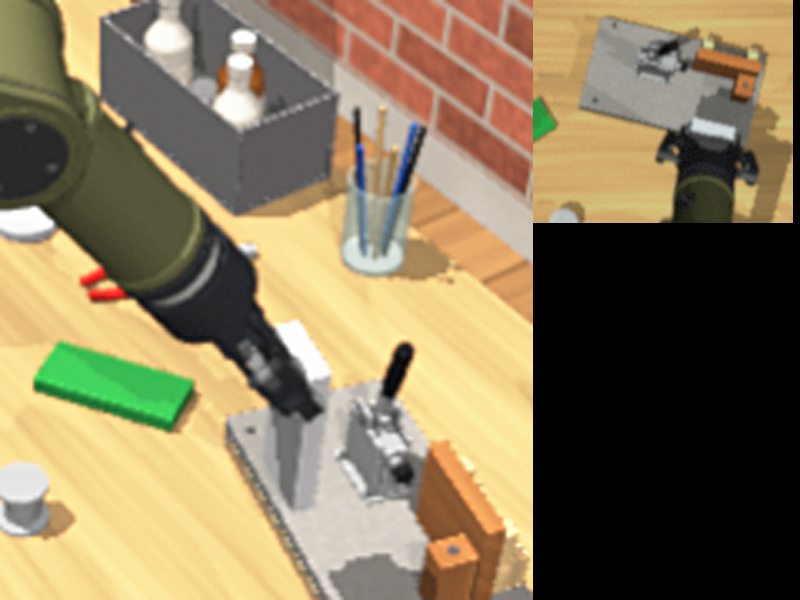

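The bar hangs upright in the grip at side crop (300,420), with finger tips about 40 mm below its top. The top inset shows its bright top end in front of the jig. Next I'll check its position in the grip numerically.

```bash
python3 - <<'E'
from h import *
t=cv2.imread('pics/t6.png'); h=cv2.cvtColor(t,cv2.COLOR_BGR2HSV)
S=manip.read_state(); p=S['tool_pos']; zt=p[2]+.058
px=proj('top',[*p[:2],zt])[0]; print('exp px',px)
m=((h[...,2]>190)&(h[...,1]<40)).astype(np.uint8); k=np.zeros_like(m); x,y=px.astype(int); k[y-20:y+20,x-25:x+25]=1; m*=k
c=max(cv2.findContours(m,0,1)[0],key=cv2.contourArea); print(c.reshape(-1,2).tolist()[::3],cv2.contourArea(c))
def jg(P): d=P[:2]-O; return np.array([d@jx,d@jy])*1000
P=np.array([jg(onz('top',*q,zt)) for q in c[:,0]],np.float32)
print(cv2.minAreaRect(P),P.min(0),P.max(0),'tcp',jg(p))
E
```

```text
exp px [347.42543087 181.43022104]
[[336, 184], [336, 187], [337, 189], [340, 190], [343, 190], [346, 191], [349, 191], [352, 192], [355, 193], [357, 192], [357, 189], [354, 188], [351, 188], [348, 187], [345, 186], [342, 185], [339, 185]] 93.5
((-139.98284912109375, 6.561946868896484), (13.919139862060547, 57.55105972290039), 0.16538487374782562) [-147.01668   -22.224455] [-132.9901     35.353783] tcp [-120.54812656    8.53254345]
```

Request:
{"method": "move_arm", "body": {"commands": [[[-0.05, -0.001, 0.033, 0, -0.4, 0, 0.04], [-0.05, -0.001, 0.033, 0, -0.4, 0, 0.04], [-0.031, -0.001, 0.061, 0, -0.4, 0, 0.04], [-0.011, -0.001, 0.088, 0, -0.4, 0, 0.04], [0.008, -0.001, 0.115, 0, -0.4, 0, 0.04], [0.008, -0.001, 0.115, 0, -0.4, 0, 0.04], [0.008, -0.001, 0.115, 0, -0.4, 0, 0.04]]]}}

```text
time_s: 9.75
tool_pos: [0.6059, -0.15, 0.1524]
ee_rot: [0.303, 2.489, -0.103]
ft_force: [-0.4, -0.9, -3.8]
grip_width: 0.685
grasp_force: 67.7
```

```bash
python3 - <<'E'
from h import *
st(); goal(*place(-.01,.008,.135,36.2),'P4');goal(*place(0,.008,.125,36.2),'P5');goal(*place(.003,.008,.117,36.2),'P6')
E
```

```text
t 9.75 q [-0.35   0.213  2.057  0.257  0.245 -1.907] p [ 0.6059 -0.15    0.1524] z [ 0.577 -0.145 -0.804] y [ 0.241  0.971 -0.002] F [-0.4 -0.9 -3.8] w 0.685 gf 67.7
P4 [-0.0279  0.0007  0.0423] [-0.   0.3  0.2]
P5 [-0.03    0.0007  0.0563] [-0.   0.3  0.2]
P6 [-0.0277  0.0007  0.0645] [-0.   0.3  0.2]
```

Request:
{"method": "move_arm", "body": {"commands": [[[-0.01, 0, 0.015, 0, 0.2, 0.2, 0.04], [-0.02, 0, 0.03, 0, 0.3, 0.2, 0.04], [-0.028, 0, 0.042, 0, 0.3, 0.2, 0.04], [-0.029, 0, 0.049, 0, 0.3, 0.2, 0.04], [-0.03, 0, 0.056, 0, 0.3, 0.2, 0.04], [-0.03, 0, 0.056, 0, 0.3, 0.2, 0.04], [-0.03, 0, 0.056, 0, 0.3, 0.2, 0.04]]]}}

```text
time_s: 10.62
tool_pos: [0.6594, -0.1643, 0.1236]
ee_rot: [0.311, 2.496, -0.101]
ft_force: [0.6, 0.0, -4.2]
grip_width: 0.685
grasp_force: 67.6
```

```bash
python3 - <<'E'
from h import *
st(); 
for X in [(0,.008,.122),(0,.008,.119),(0,.008,.116),(.003,.008,.120),(.008,.008,.120)]: goal(*place(*X,36.2),X)
E
```

```text
t 10.62 q [-0.338  0.324  1.978  0.247  0.219 -1.884] p [ 0.6594 -0.1643  0.1236] z [ 0.571 -0.144 -0.809] y [0.245 0.97  0.   ] F [ 0.6  0.  -4.2] w 0.685 gf 67.6
(0, 0.008, 0.122) [-0.0009  0.0016  0.0026] [-0.1 -0.2 -0.1]
(0, 0.008, 0.119) [0.0009 0.0016 0.005 ] [-0.1 -0.2 -0.1]
(0, 0.008, 0.116) [0.0027 0.0016 0.0075] [-0.1 -0.2 -0.1]
(0.003, 0.008, 0.12) [-0.0021  0.0016  0.006 ] [-0.1 -0.2 -0.1]
(0.008, 0.008, 0.12) [-0.0061  0.0017  0.0089] [-0.1 -0.2 -0.1]
```

Request:
{"method": "move_arm", "body": {"commands": [[[0, 0.001, 0.003, 0, 0, 0, 0.04], [0.001, 0.001, 0.005, 0, 0, 0, 0.04], [0.001, 0.001, 0.005, 0, 0, 0, 0.04], [0.001, 0.001, 0.005, 0, 0, 0, 0.04]]]}}

```text
time_s: 11.12
tool_pos: [0.6622, -0.164, 0.1193]
ee_rot: [0.31, 2.495, -0.101]
ft_force: [-0.1, 0.2, -4.1]
grip_width: 0.685
grasp_force: 67.6
```

Request:
{"method": "move_arm", "body": {"commands": [[[0.001, 0, 0.001, 0, 0, 0, 0.04], [0.001, 0, 0.002, 0, 0, 0, 0.04], [0.001, 0, 0.002, 0, 0, 0, 0.04]]]}}

```text
time_s: 11.5
tool_pos: [0.6626, -0.1641, 0.117]
ee_rot: [0.311, 2.495, -0.101]
ft_force: [-0.3, -0.3, -3.7]
grip_width: 0.687
grasp_force: 67.8
```

Request:
{"method": "move_arm", "body": {"commands": [[[0.001, 0, 0.001, 0, 0, 0, 0.04], [0.001, 0, 0.002, 0, 0, 0, 0.04], [0.001, 0, 0.002, 0, 0, 0, 0.04]]]}}

```text
time_s: 11.88
tool_pos: [0.6641, -0.1644, 0.117]
ee_rot: [0.31, 2.492, -0.102]
ft_force: [-4.1, 2.0, 7.0]
grip_width: 0.684
grasp_force: 68.7
```

Request:
{"method": "move_arm", "body": {"commands": [[[0.001, 0, 0.001, 0, 0, 0, 0.04], [0.001, 0, 0.002, 0, 0, 0, 0.04], [0.001, 0, 0.002, 0, 0, 0, 0.04]]]}}

```text
time_s: 12.25
tool_pos: [0.6661, -0.1649, 0.1171]
ee_rot: [0.309, 2.487, -0.103]
ft_force: [-5.6, 4.5, 13.7]
grip_width: 0.683
grasp_force: 69.1
```

```bash
python3 - <<'E'
from h import *
st(); s=manip.read_state(); d=s['tool_pos'][:2]-O; print('jig',d@jx,d@jy, 'tilt',np.degrees(np.arccos(-Ro.from_rotvec(s['ee_rot']).as_matrix()[2,2])))
for X in [(.006,.008,.118),(.009,.008,.118),(.011,.008,.118)]: goal(*place(*X,36.2),X)
E
```

```text
t 12.25 q [-0.334  0.343  1.98   0.274  0.189 -1.91 ] p [ 0.6661 -0.1649  0.1171] z [ 0.578 -0.146 -0.803] y [ 0.245  0.969 -0.   ] F [-5.6  4.5 13.7] w 0.683 gf 69.1
jig 0.004397671305279365 0.007417597095096977 tilt 36.57956339922553
(0.006, 0.008, 0.118) [-0.0018  0.0006  0.0002] [-0.1  0.4 -0.1]
(0.009, 0.008, 0.118) [-0.0042  0.0006  0.002 ] [-0.1  0.4 -0.1]
(0.011, 0.008, 0.118) [-0.0058  0.0006  0.0032] [-0.1  0.4 -0.1]
```

Request:
{"method": "move_arm", "body": {"commands": [[[-0.0024, 0, -0.0032, 0, 0, 0, 0.04], [-0.0024, 0, -0.0032, 0, 0, 0, 0.04], [-0.004, 0, -0.002, 0, 0, 0, 0.04], [-0.004, 0, -0.002, 0, 0, 0, 0.04], [-0.004, 0, -0.002, 0, 0, 0, 0.04]]]}}

```text
time_s: 12.88
tool_pos: [0.6657, -0.1649, 0.117]
ee_rot: [0.31, 2.495, -0.101]
ft_force: [-2.4, 1.9, 4.1]
grip_width: 0.685
grasp_force: 68.2
```

```bash
cat >> h.py <<'E'
def js():
    s=manip.read_state(); d=s['tool_pos'][:2]-O; F=s['ft_force']
    print('t',round(s['time_s'],2),'jig',np.round([d@jx,d@jy,s['tool_pos'][2]],4),'tilt',np.degrees(np.arccos(-Ro.from_rotvec(s['ee_rot']).as_matrix()[2,2])).round(2),'Fj',np.round([F[:2]@jx,F[:2]@jy,F[2]],1),'w',round(s['grip_width'],3),round(s['grasp_force'],1))
E
python3 -c "
from h import *
js()"
```

```text
t 12.88 jig [0.004  0.0073 0.117 ] tilt 36.14 Fj [-2.8  1.2  4.1] w 0.685 68.2
```

Request:
{"method": "move_arm", "body": {"commands": [[[-0.001, 0, -0.0016, 0, 0, 0, 0.04], [-0.001, 0, -0.0016, 0, 0, 0, 0.04], [-0.003, 0, -0.0004, 0, 0, 0, 0.04], [-0.003, 0, -0.0004, 0, 0, 0, 0.04]]]}}

```text
time_s: 13.38
tool_pos: [0.6675, -0.1654, 0.1184]
ee_rot: [0.311, 2.496, -0.101]
ft_force: [0.9, -0.1, -4.7]
grip_width: 0.686
grasp_force: 67.6
```

```bash
python3 -c "
from h import *
js()"
```

```text
t 13.38 jig [0.006  0.0072 0.1184] tilt 36.06 Fj [ 0.9  0.1 -4.7] w 0.686 67.6
```

Free of the floor by about 1 mm. Now I'll advance onto the fence.

Request:
{"method": "move_arm", "body": {"commands": [[[-0.0016, 0, 0.0012, 0, 0, 0, 0.04], [-0.0016, 0, 0.0012, 0, 0, 0, 0.04], [-0.0024, 0, 0.0018, 0, 0, 0, 0.04], [-0.0024, 0, 0.0018, 0, 0, 0, 0.04]]]}}

```text
time_s: 13.88
tool_pos: [0.6704, -0.1661, 0.1187]
ee_rot: [0.31, 2.495, -0.101]
ft_force: [0.1, 0.0, -4.1]
grip_width: 0.685
grasp_force: 67.5
```

```bash
python3 -c "
from h import *
js()"
```

```text
t 13.88 jig [0.0089 0.0073 0.1187] tilt 36.09 Fj [ 0.1  0.  -4.1] w 0.685 67.5
```

Request:
{"method": "move_arm", "body": {"commands": [[[-0.0016, 0, 0.0012, 0, 0, 0, 0.04], [-0.0016, 0, 0.0012, 0, 0, 0, 0.04], [-0.0016, 0, 0.0012, 0, 0, 0, 0.04]]]}}

```text
time_s: 14.25
tool_pos: [0.6723, -0.1665, 0.1187]
ee_rot: [0.31, 2.495, -0.101]
ft_force: [-0.5, 0.8, -5.0]
grip_width: 0.683
grasp_force: 67.5
```

```bash
python3 -c "
from h import *
js()"
```

```text
t 14.25 jig [0.0108 0.0073 0.1187] tilt 36.09 Fj [-0.7  0.7 -5. ] w 0.683 67.5
```

Request:
{"method": "move_arm", "body": {"commands": [[[-0.0016, 0, 0.0012, 0, 0, 0, 0.04], [-0.0016, 0, 0.0012, 0, 0, 0, 0.04], [-0.0016, 0, 0.0012, 0, 0, 0, 0.04]]]}}

```text
time_s: 14.62
tool_pos: [0.6738, -0.1669, 0.1183]
ee_rot: [0.31, 2.496, -0.101]
ft_force: [-1.6, -0.4, -5.1]
grip_width: 0.687
grasp_force: 67.6
```

```bash
python3 -c "
from h import *
js()"
```

```text
t 14.62 jig [0.0123 0.0074 0.1183] tilt 36.04 Fj [-1.5 -0.8 -5.1] w 0.687 67.6
```

Request:
{"method": "move_arm", "body": {"commands": [[[-0.0016, 0, 0.0012, 0, 0, 0, 0.04], [-0.0016, 0, 0.0012, 0, 0, 0, 0.04], [-0.0016, 0, 0.0012, 0, 0, 0, 0.04]]]}}

```text
time_s: 15.0
tool_pos: [0.674, -0.1667, 0.1174]
ee_rot: [0.31, 2.499, -0.1]
ft_force: [-7.8, 1.7, -0.5]
grip_width: 0.69
grasp_force: 68.4
```

```bash
python3 - <<'E'
from h import *
js()
t=snap('top','t7.png'); h=cv2.cvtColor(t,cv2.COLOR_BGR2HSV)
px=proj('top',J(-.009,.007,.176))[0]; x,y=px.astype(int); print(px)
m=((h[...,2]>180)&(h[...,1]<45)).astype(np.uint8); k=np.zeros_like(m); k[y-15:y+15,x-22:x+22]=1; m*=k
c=max(cv2.findContours(m,0,1)[0],key=cv2.contourArea)
def jg(P): d=P[:2]-O; return np.array([d@jx,d@jy])*1000
P=np.array([jg(onz('top',*q,.177)) for q in c[:,0]],np.float32)
print(cv2.minAreaRect(P),P.min(0),P.max(0))
E
```

```text
t 15.0 jig [0.0125 0.0076 0.1174] tilt 35.86 Fj [-8.  -0.3 -0.5] w 0.69 68.4
[351.41370375 152.66812639]
((-6.601412773132324, 5.926485061645508), (57.989505767822266, 17.77034568786621), 89.97161102294922) [-15.475981 -23.068789] [ 2.2950413 34.922127 ]
```

Request:
{"method": "move_arm", "body": {"commands": [[[0.0006, 0, 0.0008, 0, 0, 0, 0.04], [0.0012, 0, 0.0016, 0, 0, 0, 0.04], [0.0012, 0, 0.0016, 0, 0, 0, 0.04]]]}}

```text
time_s: 15.42
tool_pos: [0.6742, -0.1666, 0.117]
ee_rot: [0.31, 2.497, -0.1]
ft_force: [-13.0, 2.8, 8.4]
grip_width: 0.684
grasp_force: 69.4
```

```bash
python3 -c "
from h import *
js()"
```

```text
t 15.43 jig [0.0127 0.0077 0.117 ] tilt 36.0 Fj [-13.3  -0.4   8.4] w 0.684 69.4
```

Request:
{"method": "move_arm", "body": {"commands": [[[0, 0, 0, 0, 0, 0, 0.064], [0, 0, 0, 0, 0, 0, 0.07], [0, 0, 0, 0, 0, 0, 0.08], [0, 0, 0, 0, 0, 0, 0.08], [0, 0, 0, 0, 0, 0, 0.08]]]}}

```text
time_s: 16.05
tool_pos: [0.6763, -0.1676, 0.1166]
ee_rot: [0.311, 2.495, -0.101]
ft_force: [-0.6, -0.3, 0.4]
grip_width: 0.938
grasp_force: 0.0
```

```bash
cat >> h.py <<'E'
def jg(P): d=P[:2]-O; return np.array([d@jx,d@jy])*1000
def bar(f):
    t=snap('top',f); h=cv2.cvtColor(t,cv2.COLOR_BGR2HSV); x,y=proj('top',J(-.009,.004,.176))[0].astype(int)
    m=((h[...,2]>180)&(h[...,1]<45)).astype(np.uint8); k=np.zeros_like(m); k[y-15:y+15,x-22:x+22]=1; m*=k
    c=max(cv2.findContours(m,0,1)[0],key=cv2.contourArea); P=np.array([jg(onz('top',*q,.176)) for q in c[:,0]],np.float32)
    print('bar top',cv2.minAreaRect(P),P.min(0),P.max(0))
E
python3 -c "
from h import *
js(); bar('t8.png')"
```

```text
t 16.05 jig [0.015  0.0073 0.1166] tilt 36.1 Fj [-0.6 -0.4  0.4] w 0.938 0.0
bar top ((-8.099872589111328, 6.200721740722656), (58.723506927490234, 17.064315795898438), 89.97872924804688) [-16.626518 -23.162085] [ 0.43932986 35.56142   ]
```

Request:
{"method": "move_arm", "body": {"commands": [[[0, 0, -0.01, 0, 0, 0, 0.08], [0, 0, -0.03, 0, 0, 0, 0.08], [0, 0, -0.06, 0, 0, 0, 0.08], [0, 0, -0.1, 0, 0, 0, 0.08], [0, 0, -0.14, 0, 0, 0, 0.08], [0, 0, -0.16, 0, 0, 0, 0.0], [0, 0, -0.16, 0, 0, 0, 0.0]]]}}

```text
time_s: 16.98
tool_pos: [0.5846, -0.1445, 0.2485]
ee_rot: [0.31, 2.491, -0.102]
ft_force: [-0.3, 0.4, -0.8]
grip_width: 0.528
grasp_force: 0.0
```

```bash
python3 - <<'E'
from h import *
js(); bar('t9.png'); s=snap('side','s9.png')
# vertical check: bar face edges in side view
h=cv2.cvtColor(s,cv2.COLOR_BGR2HSV)
for P in (J(0,-.024,.176),J(-.018,-.024,.176),J(-.018,.036,.176),J(-.018,-.024,.036),J(-.018,.036,.036)): print(np.round(proj('side',P),1))
# handle tip: darkest blob near expected in both
for n in('top','side'):
    im=cv2.imread('pics/t9.png' if n=='top' else 'pics/s9.png'); g=im.max(2)
    e=proj(n,[J(-.009,.084,.200),J(-.009,.099,.144)]); print(n,'handle exp',np.round(e,1).tolist())
    x0,y0=(e.min(0)-8).astype(int); x1,y1=(e.max(0)+9).astype(int)
    m=(g[y0:y1,x0:x1]<60); yy,xx=np.nonzero(m); print('dark',m.sum(), xx.min()+x0,xx.max()+x0,yy.min()+y0,yy.max()+y0)
E
```

```text
t 16.98 jig [-0.0796  0.0074  0.2485] tilt 36.33 Fj [-0.4  0.3 -0.8] w 0.528 0.0
bar top ((-8.450986862182617, 6.906394958496094), (57.310218811035156, 14.934233665466309), 89.99835205078125) [-15.918791 -21.748625] [-0.98318404 35.56142   ]
[[380.9 227.7]]
[[374.7 229.3]]
[[364.3 213.9]]
[[367.8 265.1]]
[[358.3 249.8]]
top handle exp [[325.9, 144.0], [319.4, 147.7]]
dark 60 317 332 142 155
side handle exp [[360.5, 194.9], [355.7, 206.6]]
dark 91 347 363 193 209
```

```bash
python3 - <<'E'
from h import *
goal(*place(-.009,.055,.24,0),'H0')
q=manip.read_state()['joints']
for X in [(-.009,.055,.24),(-.009,.055,.155),(-.009,.125,.16),(-.009,.19,.075)]: b=ik(*place(*X,0),q); q=b[1]; print(b[0].round(6),np.round(q,2))
for f in np.arange(-.26,1.75,.2):
    P=np.array([110+80*np.sin(f),103+80*np.cos(f)])+(9+15*np.cos(f))*np.array([-np.cos(f),np.sin(f)]); print(round(f,2),P.round(0), 'rel 55,185:',(P-[55,185]).round(0))
E
```

```text
H0 [-0.0535  0.0477  0.0464] [-0.  36.1 -0.1]
0.0 [-0.23  0.42  1.23  0.    1.49 -1.56]
0.0 [-0.23  0.48  1.35 -0.    1.31 -1.56]
0.0 [-0.13  0.49  1.32  0.    1.33 -1.46]
0.0 [-0.04  0.58  1.39  0.    1.18 -1.36]
-0.26 [ 67. 174.] rel 55,185: [ 12. -11.]
-0.06 [ 81. 181.] rel 55,185: [26. -4.]
0.14 [ 98. 186.] rel 55,185: [43.  1.]
0.34 [115. 186.] rel 55,185: [60.  1.]
0.54 [132. 183.] rel 55,185: [77. -2.]
0.74 [149. 176.] rel 55,185: [94. -9.]
0.94 [164. 165.] rel 55,185: [109. -20.]
1.14 [176. 150.] rel 55,185: [121. -35.]
1.34 [185. 133.] rel 55,185: [130. -52.]
1.54 [190. 115.] rel 55,185: [135. -70.]
1.74 [190.  96.] rel 55,185: [135. -89.]
```

Request:
{"method": "move_arm", "body": {"commands": [[[-0.013, 0.012, 0.012, 0, 9, 0, 0], [-0.027, 0.024, 0.023, 0, 18, 0, 0], [-0.04, 0.036, 0.035, 0, 27, 0, 0], [-0.054, 0.048, 0.046, 0, 36.1, 0, 0], [-0.054, 0.048, 0.046, 0, 36.1, 0, 0], [-0.054, 0.048, 0.046, 0, 36.1, 0, 0]]]}}

```text
time_s: 17.82
tool_pos: [0.6646, -0.1151, 0.2375]
ee_rot: [-0.387, -3.114, -0.001]
ft_force: [0.1, -0.1, 1.2]
grip_width: 0.002
grasp_force: 0.0
```

```bash
python3 - <<'E'
from h import *
js(); goal(*place(-.009,.055,.24,0),'H0'); goal(*place(-.009,.055,.155,0),'H1')
M=Ro.from_rotvec(manip.read_state()['ee_rot']).as_matrix(); print('tool y in jig',M[:2,1]@jx,M[:2,1]@jy)
# measure shut tip in side view: lowest dark pixel under gripper
s=snap('side','s10.png'); p=manip.read_state()['tool_pos']
for b in (0,.01,.02,.03,.04): print(b,np.round(proj('side',p+[0,0,b]),1))
e=proj('side',p+[0,0,.04])[0]; g=s.max(2); x,y=e.astype(int)
for r in range(y-12,y+26): print(r,''.join('#' if v<70 else '.' for v in g[r,x-14:x+15]))
print(x-14)
E
```

```text
t 17.82 jig [-0.009   0.0553  0.2375] tilt 0.23 Fj [ 0.2 -0.1  1.2] w 0.002 0.0
H0 [-0.     -0.0003 -0.0025] [-0.  -0.2 -0.1]
H1 [-0.0004 -0.0003  0.0825] [-0.  -0.2 -0.1]
tool y in jig 0.0023139091951463325 0.9998504333753474
0 [[366.8 190.8]]
0.01 [[367.3 187.9]]
0.02 [[367.8 184.9]]
0.03 [[368.2 181.9]]
0.04 [[368.7 178.9]]
166 ...........################..
167 ...........############....#.
168 ...........############....#.
169 ............################.
170 ............#################
171 ..............###############
172 ..............###############
173 .............################
174 .............###############.
175 ................########.....
176 ................#####........
177 ................#####........
178 ...............######........
179 ...............#####.........
180 ...............#####.........
181 ...............#####.........
182 ...............#####.........
183 ...............####..........
184 .............................
185 .............................
186 .............................
187 .............................
188 .............................
189 .............................
190 .............................
191 .............................
192 .............................
193 .......##....................
194 ......###....................
195 .....#####...................
196 ....######...................
197 ....#####....................
198 ....#####....................
199 ...#####.....................
200 ...#####.....................
201 ...#####.....................
202 ..#####......................
203 ..#####......................
354
```

Request:
{"method": "move_arm", "body": {"commands": [[[0, 0, 0.04, 0, 0, 0, 0], [0, 0, 0.083, 0, 0, 0, 0], [0, 0, 0.083, 0, 0, 0, 0], [0, 0.012, 0.087, 0, 0, 0, 0], [0, 0.019, 0.087, 0, 0, 0, 0], [0, 0.026, 0.085, 0, 0, 0, 0], [0, 0.034, 0.082, 0, 0, 0, 0], [0, 0.043, 0.08, 0, 0, 0, 0], [0, 0.051, 0.08, 0, 0, 0, 0], [0, 0.06, 0.08, 0, 0, 0, 0], [0, 0.068, 0.081, 0, 0, 0, 0], [0, 0.077, 0.083, 0, 0, 0, 0], [0, 0.086, 0.086, 0, 0, 0, 0], [0, 0.094, 0.09, 0, 0, 0, 0], [0, 0.102, 0.095, 0, 0, 0, 0], [0, 0.109, 0.101, 0, 0, 0, 0]]]}}

```text
time_s: 19.88
tool_pos: [0.692, -0.0088, 0.1394]
ee_rot: [0.388, 3.117, 0.001]
ft_force: [-1.0, -2.4, 1.2]
grip_width: -0.003
grasp_force: 1.1
```

```bash
python3 - <<'E'
from h import *
js(); bar('t11.png'); snap('side','s11.png'); goal(*place(-.009,.164,.138,0),'cur')
E
```

```text
t 19.88 jig [-0.0083  0.1651  0.1394] tilt 0.03 Fj [-0.4 -2.5  1.2] w -0.003 1.1
bar top ((-9.169417381286621, -13.15048885345459), (20.018417358398438, 17.758012771606445), 89.96492767333984) [-18.04712  -23.162085] [-0.28683707 -3.142364  ]
cur [ 0.0005 -0.0017  0.0008] [ 0.1 -0.  -0.1]
```

Request:
{"method": "move_arm", "body": {"commands": [[[0, 0.007, 0.008, 0, 0, 0, 0], [0, 0.012, 0.015, 0, 0, 0, 0], [0, 0.017, 0.024, 0, 0, 0, 0], [0, 0.021, 0.032, 0, 0, 0, 0], [0, 0.024, 0.041, 0, 0, 0, 0], [0, 0.026, 0.05, 0, 0, 0, 0], [0, 0.026, 0.055, 0, 0, 0, 0], [0, 0.026, 0.055, 0, 0, 0, 0]]]}}

```text
time_s: 20.98
tool_pos: [0.6975, 0.0152, 0.0836]
ee_rot: [-0.387, -3.116, 0.001]
ft_force: [0.5, 0.3, -0.1]
grip_width: -0.005
grasp_force: 0.0
```

```bash
python3 - <<'E'
from h import *
js(); goal(*place(-.009,.19,.076,0),'end')
E
```

```text
t 20.98 jig [-0.0088  0.1898  0.0836] tilt 0.11 Fj [ 0.4  0.4 -0.1] w -0.005 0.0
end [0.0002 0.0002 0.0076] [-0.1 -0.1 -0.1]
```

Request:
{"method": "move_arm", "body": {"commands": [[[0, 0, 0.002, 0, 0, 0, 0], [0, 0, 0.004, 0, 0, 0, 0], [0, 0, 0.006, 0, 0, 0, 0], [0, 0, 0.006, 0, 0, 0, 0]]]}}

```text
time_s: 21.48
tool_pos: [0.6979, 0.0152, 0.0807]
ee_rot: [0.388, 3.117, -0.001]
ft_force: [-4.5, -0.7, 10.6]
grip_width: -0.002
grasp_force: 5.6
```

```bash
python3 - <<'E'
from h import *
js(); s=snap('side','s12.png'); t=snap('top','t12.png'); g=s.max(2); gt=t.max(2)
for n,im in(('side',g),('top',gt)):
    e=proj(n,[J(-.009,.152,.103),J(-.009,.210,.100)]); print(n,np.round(e,1).tolist(), 'up',np.round(proj(n,J(-.009,.084,.2)),0).tolist())
    x,y=e.mean(0).astype(int)
    for r in range(y-22,y+16): print(r,''.join('#' if v<70 else '.' for v in im[r,x-25:x+26]))
    print(x-25)
E
```

```text
t 21.48 jig [-0.0084  0.1898  0.0807] tilt 0.04 Fj [-4.2 -1.8 10.6] w -0.002 5.6
side [[346.2, 205.0], [337.8, 193.1]] up [[360.0, 195.0]]
177 ....................##############.................
178 ....................##############.................
179 ......................############.................
180 ......................#############................
181 ......................#############................
182 ......................##########..#................
183 ......................##############....#..........
184 .......................#############....#..........
185 ........................############...##..........
186 ........................###############............
187 ........................##############.............
188 .........................###########...............
189 ..........................######...................
190 ..........................####.....................
191 ..........................####.....................
192 ..........................####.....................
193 ..........................####.....................
194 .....
[... 2659 characters left out ...]
#########...............
148 ..#............................#####......#........
149 ..#......................................##........
150 .........................................#.........
151 ..#................................................
152 ...................................................
153 .........................................#.........
154 .#.......................................#.........
155 .##......................................#.........
156 .#......................................##.........
157 .#......................................##.........
158 .#.....................................###.........
159 ........................................##.........
267
```

Request:
{"method": "move_arm", "body": {"commands": [[[0, 0, 0.003, 0, 0, 0, 0], [0, 0, 0.005, 0, 0, 0, 0], [0, 0, 0.005, 0, 0, 0, 0]]]}}

```text
time_s: 21.95
tool_pos: [0.6981, 0.0152, 0.0801]
ee_rot: [0.387, 3.114, -0.001]
ft_force: [-11.3, -0.4, 30.0]
grip_width: -0.002
grasp_force: 14.9
```

```bash
python3 -c "
from h import *
js()"
```

```text
t 21.95 jig [-0.0082  0.1899  0.0801] tilt 0.18 Fj [-10.9  -3.1  30. ] w -0.002 14.9
```

Force rises sharply with no further travel, so the handle is at its end stop. I'll retreat straight up and check.

Request:
{"method": "move_arm", "body": {"commands": [[[0, 0, -0.02, 0, 0, 0, 0], [0, 0, -0.06, 0, 0, 0, 0], [0, 0, -0.11, 0, 0, 0, 0], [-0.05, 0.04, -0.16, 0, 0, 0, 0], [0.1, 0.06, -0.18, 0, 0, 0, 0], [0.15, 0.08, -0.18, 0, 0, 0, 0], [0.18, 0.1, -0.18, 0, 0, 0, 0], [0.18, 0.1, -0.18, 0, 0, 0, 0], [0.18, 0.1, -0.18, 0, 0, 0, 0], [0.18, 0.1, -0.18, 0, 0, 0, 0]]]}}

```text
time_s: 23.2
tool_pos: [0.5487, 0.1564, 0.2537]
ee_rot: [0.387, 3.117, -0.0]
ft_force: [1.3, -0.7, 0.3]
grip_width: -0.0
grasp_force: 0.0
```

```bash
python3 - <<'E'
from h import *
js(); bar('t13.png'); s=snap('side','s13.png'); t=cv2.imread('pics/t13.png')
for n,im in(('side',s.max(2)),('top',t.max(2))):
    e=proj(n,[J(-.009,.152,.101),J(-.009,.210,.098)]); print(n,np.round(e,1).tolist())
    x,y=e.mean(0).astype(int)
    for r in range(y-12,y+12): print(r,''.join('#' if v<70 else '.' for v in im[r,x-16:x+20]))
    print(x-16)
# handle end blob triangulation
# bar bottom/side: edges of bar in side image vs predicted
h=cv2.cvtColor(s,cv2.COLOR_BGR2HSV)
for z in (.05,.08,.11,.14,.17):
    a=proj('side',J(-.018,.03,z))[0]; b=proj('side',J(-.018,-.03,z))[0]; r=int(round((a[1]+b[1])/2))
    print(z,np.round(a,1),np.round(b,1),s[r,int(a[0])-12:int(b[0])+16].max(1).tolist())
E
```

```text
t 23.2 jig [-0.1874  0.2905  0.2537] tilt 0.06 Fj [ 1.4 -0.4  0.3] w -0.0 0.0
bar top ((-9.16362476348877, -0.011678695678710938), (58.694480895996094, 17.765398025512695), 89.99775695800781) [-18.04712  -29.359016] [-0.28075173 29.335464  ]
side [[346.1, 205.5], [337.7, 193.6]]
187 ....................................
188 ....................................
189 ....................................
190 ....................................
191 ....................................
192 ....................................
193 .............####...................
194 .............#####..................
195 .............#####..................
196 .............######.................
197 ..............######................
198 ...............#####................
199 ................#####...............
200 ................######..............
201 .................######.............
202 ..................#####.............
203 ..................######............
204 ...................####.............
205 ....................##..............
206 ....................##..............

[... 1600 characters left out ...]
 107, 78, 113, 126, 123, 138, 218]
0.11 [362.4 232.9] [372.3 248.4] [109, 114, 124, 124, 117, 115, 119, 120, 111, 97, 97, 107, 134, 149, 148, 148, 149, 150, 151, 150, 151, 147, 148, 147, 153, 157, 152, 153, 153, 156, 130, 137, 149, 148, 139, 129, 137, 201]
0.14 [363.7 225.1] [373.9 240.6] [76, 104, 107, 96, 118, 118, 105, 90, 111, 168, 202, 197, 172, 151, 146, 146, 148, 149, 150, 150, 148, 149, 148, 148, 148, 155, 157, 152, 152, 155, 156, 158, 168, 227, 241, 245, 244, 241]
0.17 [365.1 217.1] [375.4 232.5] [99, 116, 118, 134, 151, 157, 144, 141, 128, 111, 101, 108, 133, 148, 147, 148, 149, 148, 144, 154, 219, 248, 249, 248, 248, 250, 252, 231, 178, 160, 164, 166, 163, 162, 165, 164, 162, 161]
```

The bar top measures at jig (-9.2, 0.0) mm, square to the fence. The handle lies level and the arm is clear, so I'm handing in.

```bash
python3 -c "
from bench import manip
print(manip.job_done())"
```

```text
the job is handed in; nothing more can be done
None
```

The job is handed in. In the last picture the bar stood on end against the fence and side stop (top at jig x -9.2, y 0.0 mm), the clamp handle was thrown over to its end stop, and the arm was clear; no pass/fail result came back, and I didn't re-measure the other things on the bench.

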